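Shut the sample cabinet and hold the ticket clip open around its lot card

TASK

First push the sample cabinet's door fully shut, so that it snaps home on its catch. Then pick up the spring clip by its tails, squeeze it wide open and bring its gaping jaws around the free upright edge of the lot card on the cabinet, about halfway up, one jaw on each side and neither touching, ready for a ticket to be slipped in. Finish while holding it open there (do not let go), the door still shut and the other things on the counter left where they stand.

Things in the scene. Friction and masses are not known exactly. Their poses are not given: they have to be found in the camera images.
- cabinet: Small grey sheet-metal sample cabinet, fixed, 160 deep (x) x 220 wide (y) x 140 mm high; its front (x = -80 mm) is closed by an aluminium door that swings out towards the robot, hinged at the left. Origin: centre of the underside; x from front to back, y to the left seen from the robot, z up. A lot card and a small pot stand on its top.
- door (a joint): Opening angle of the cabinet door, rad: 0 = fully shut, grows as it opens, limit 1.5. The hinge is lightly stiff (0.05 N m), so the door stays where it is left. From about 0.10 rad inwards a spring roller catch resists (5 to 9 N when pushed 150 mm from the hinge); inside about 0.03 rad it snaps the door home to 0 and holds it there.
- door_hinge (a point): Point on the door's upright hinge line, 70 mm above the counter, at the cabinet's left front corner (cabinet x = -80, y = +110 mm). Its axes turn with the door: -x is the outward normal of the outer face (which lies at x = -12 mm), -y points along the door to its free edge, z up. Door plate: 12 mm thick, 218 mm wide, from 4 to 136 mm above the counter.
- door_face (a point): Point on the door's outer face, 150 mm from the hinge and 104 mm above the counter (32 mm below the door's top edge), a good place to push; axes as door_hinge. A small knob, 18 mm across, sticks out 20 mm from the face nearer the free edge, 195 mm from the hinge and 70 mm up.
- card: Stiff cardboard lot card, 4 mm thick, 100 mm long (x), upright in a wooden foot (50 x 40 x 18 mm high, at x = -5 to 45 mm) fixed on the cabinet's top. Origin: on the cabinet top, 140 mm above the counter, under the card's middle; x along the card away from its free upright edge, y across it, z up. The card reaches from 12 to 110 mm above the origin.
- card_edge (a point): Middle of the card's free upright edge that faces the robot, at x = -50, y = 0, z = 65 mm in the card's frame (205 mm above the counter). x points from the edge into the card, y across it, z up.
- clip: Steel spring clip, 70 g: two pivoted halves with straight jaws and splayed tails, like a bag clip. Lies loose on its side, 36 mm high. Origin: on the pivot axis, at the underside; z along the pivot axis, up; with the clip shut x points to the jaw tips (55 mm ahead), -x to the tails (ending 54 mm behind). Its frame is that of the half on the +y side. Pivot boss 14 mm across.
- clip_tails (a point): Where to grasp the clip, from above across both tails: 32 mm behind the pivot, midway between the tails when shut, at half height (18 mm). Shut, the tails measure 45 mm outside here, 58 mm at their ends, each splayed 0.3 rad. At the stop their outer faces are parallel, 24 mm apart, and the pivot has crept up to 6 mm forward from the fingers. This point is part of the +y half.
- clip_arm (a joint): Angle between the clip's halves, rad: 0 = shut (spring holds it so), 0.6 = squeezed to its stop. Spring: 0.12 N m at 0, 0.30 at 0.6; about 9 N on the tails holds it at the stop, more does no harm. Squeezed evenly, each half turns by half the angle. At the stop the jaw tips gape 31 mm inside, 52 mm outside, about 87 mm ahead of the middle of fingers that grasped at clip_tails.
- jaw_a (a point): Inner face of the jaw tip of the clip's +y half, 52 mm ahead of the pivot, at half its height (18 mm); axes as that half.
- jaw_b (a point): The same point on the jaw tip of the other (-y) half; with the clip shut it coincides with jaw_a.
- tin: Bystander: round tin, 72 mm across, 100 mm high; origin at the underside.
- jar: Bystander: amber jar with steel cap, 60 mm across, 85 mm high; origin at the underside.
- tape: Bystander: roll of tape lying flat, 90 mm across, 30 mm high; origin at the underside.
- tamper: Bystander: steel coffee tamper standing on its foot, 54 mm across, 85 mm high; origin at the underside.
- mug: Bystander: white mug, 80 mm across, 85 mm high; origin at the underside.
- carton: Bystander: cardboard box 100 x 140 x 80 mm high; origin at the underside.
- spoon: Bystander: spoon lying on the counter.
- pot: Bystander: small white pot, 44 mm across, 45 mm high, at the back right of the cabinet's top; origin at the underside.
Not all that is in view belongs to the job. What is shaped like the clip but blue or red is not meant.

How it is judged:
By the outcome, as a careful person would: the job done as asked, in the order asked, and still so for the second after the job is handed in, while the arm keeps its last pose, push and grip.
It also fails if it takes over 54 s, if anything falls off the work surface, if the arm or the gripper's body presses on something with over 40 N, if the wrist force passes 120 N, or if a joint passes its speed limit or range.

ROBOT

A 6-joint arm with a two-finger parallel gripper is mounted at the origin on the work surface. World frame = base frame: x ahead of the robot, y to its left, z up, the work surface at z = 0. Lengths are in m, angles in degrees, forces in N, time in s.
With the tool pointing down it reaches from about 0.4 to 0.825 m from the base axis. Payload 7 kg.
Tool frame: the origin (TCP) lies at the very end of the fingers, on their centre line; the grasp point (between the pads) lies 19 mm behind it; z points along the fingers, y is the line along which they close (so a half turn about z gives the same grasp; the last joint's range is limited). The gripper opens to 88 mm and grips with 3 to 60 N. Pads are 19 mm wide; open, the fingers measure 130 mm over their backs; the gripper's body (78 mm by 193 mm) begins 47 mm behind the grasp point.
Start: joints at [-56.603, 20.546, 0.682, 0, -70.136, -16.507], TCP at [0.196, -0.646, 0.227] pointing down, gripper open.
Joint ranges: [-176.03, 176.03], [-82.01, 121.73], [-58.28, 71.71], [-173.87, 95.51], [-174.79, -0.11], [-173.66, 173.66]. Speed limits (degrees/s): [136.94, 136.94, 172.46, 180, 180, 180].

INTERFACE

Orientations are given as [roll, pitch, yaw] about the fixed x, y, z axes, in that order (R = Rz(yaw) Ry(pitch) Rx(roll)).
In Python, from plant import ctrl, viewer gives the robot as it stands.
- The arm moves only by the tool servo_tool, never from a script. Its argument "rows" is a list of rows, each a list of 6 numbers: the shift along the world's x, y, z in mm, then the turn, a rotation vector about the world's x, y, z in degrees. A call has 1 to 5 rows; each row shifts and turns the commanded pose from where the row before left it; what a row does not reach is not made up. A row lasts 1/12 s, in which the tool goes at most 41.7 mm and 7.16 degrees, less where a joint would pass 70% of its speed; a pose out of reach is approached as far as the arm can. A call is refused whole if a number of a shift passes 41.7 or a number of a turn 7.16, either way. A call with a gripper value outside its range is refused whole. "fingers" is the finger opening in mm, from 0 to 87.6, set as the call begins (left out, the last holds). The fingers move at their own pace and stop on an object; the grip force is fixed at half the most. Time passes only in rows, so rows that do not move let the fingers close. It gives the time, the measured TCP pose, the force and the opening at its end, in the units of the state.
- ctrl.get_obs(): the state, without advancing time (a new reading comes with each control period).
- viewer.snapshot(name): name is "scene" or "top" or "wrist"; returns (picture, depth): 400x640x3 uint8, red, green, blue; 400x640 float32, m along the optical axis (not along the pixel's ray), 0 where there is no reading.
- viewer.calibration(name): a dict with "fx", "fy", "cx", "cy" (pixels), "k1" (the pictures are not rectified: a ray, as slopes to the right and down, at radius r is drawn at 1 + k1 r^2 times it, then the intrinsics apply), "origin" and "rotation" of the camera in the world. Camera axes: x right, y up, looking along -z (the intrinsics and any distortion apply to the point x, -y, -z); pixel columns grow to the right and rows downward; lengths in m; the calibration is good to about 2 mm. A picture is of the moment at which its call begins: read the wrist's pose just before it. calibration takes no time and is no camera call; for the wrist camera it gives the pose at the moment of the call.
- ctrl.close_job(): hands the job in, once; it reports no verdict.
The state is a dict: "clock": time; "joint_pos": joint angles; "qvel": joint speeds; "tau": joint torques, N m; "tool_pos": TCP position; "orientation": TCP orientation; "force": force on the tool from outside, world axes, zero at the start; "moment": the same for the moment, N m; "opening": finger opening in m.
Only numpy, scipy, OpenCV 4.12 (cv2) and the standard library are available. Lean on these libraries where they do the work, as an engineer would, in place of code of your own. Each camera call takes 0.05 s, during which the arm holds its last target. There are 200 camera calls.

## Working session

There is one attempt and no reset: what is moved stays moved. The work goes in short steps, Python scripts to look and compute and a tool call to move; the robot and the scene stay as the last step left them, time stands still between calls to the robot, and variables do not carry over. Pictures are saved under pics/ and viewed, on a budget of 10 in all, crops included, one or two more only if the job needs it, and the job is handed in when it is done.

Besides the shell and the picture viewer there is one more tool, called after "Request:" as name(argument=value, ...) on one line, values as JSON. servo_tool: Moves the arm, as the interface text tells. Its arguments: {"type":"object","properties":{"rows":{"type":"array","items":{"type":"array","items":{"type":"number"}}},"fingers":{"type":"number"}},"required":["rows"]}

```bash
mkdir -p pics; ls
cat > h.py <<'E'
import numpy as np, cv2
from plant import ctrl, viewer
def K(c): return np.array([[c["fx"],0,c["cx"]],[0,c["fy"],c["cy"]],[0,0,1.]])
def rays(c,uv):
    uv=np.asarray(uv,float).reshape(-1,1,2)
    p=cv2.undistortPoints(uv,K(c),np.array([c["k1"],0,0,0,0.])).reshape(-1,2)
    d=np.c_[p[:,0],-p[:,1],-np.ones(len(p))]
    return np.array(c["origin"]),d@np.array(c["rotation"]).T
def plane(c,uv,z):
    o,d=rays(c,uv); return o+d*((z-o[2])/d[:,2])[:,None]
def depthpts(c,uv,dep):
    o,d=rays(c,uv); uv=np.asarray(uv).reshape(-1,2).astype(int)
    return o+d*dep[uv[:,1],uv[:,0]][:,None]
def snap(n):
    c=viewer.calibration(n); p,d=viewer.snapshot(n); return c,p,d
def save(f,p,s=1): cv2.imwrite('pics/'+f,cv2.resize(p[:,:,::-1],None,fx=s,fy=s,interpolation=cv2.INTER_CUBIC))
E
python3 - <<'E'
from h import *
for n in("scene","top"):
    c,p,d=snap(n); save(n+'0.png',p); np.savez(n+'0.npz',p=p,d=d,c=c)
    print(n,c["origin"],np.round(c["rotation"],3).tolist(),c["fx"],c["k1"])
print(ctrl.get_obs())
E
```

```text
pics
scene [ 1.02795605 -0.59654991  0.7985686 ] [51.164, 0.623, 39.541] 364.51745664120546 -0.03783150328561098
top [0.23157456 0.00898281 1.4302054 ] [11.72, -0.257, -87.271] 415.1355032462096 -0.08648575625532431
{'clock': 0.1, 'joint_pos': array([-5.66026558e+01,  2.05871703e+01,  6.42133065e-01, -1.74896248e-02,
       -7.01366040e+01, -1.65064616e+01]), 'qvel': array([-0.03922085, -0.03179525,  0.09806805,  0.08549996,  0.01364583,
        0.03507662]), 'tau': array([-1.77928672e-03, -5.84162414e+01,  2.93749470e+01,  7.01549694e+00,
        1.01886364e-02, -7.48207776e-05]), 'tool_pos': array([ 0.19597493, -0.6454916 ,  0.2257426 ]), 'orientation': array([ 1.79917051e+02, -7.43337921e-03, -1.63115066e+02]), 'force': array([ 0.54853253, -0.53403881,  0.80308233]), 'moment': array([ 0.00477337,  0.03845519, -0.03871865]), 'opening': 0.08773355220823384}
```

View pics/scene0.png

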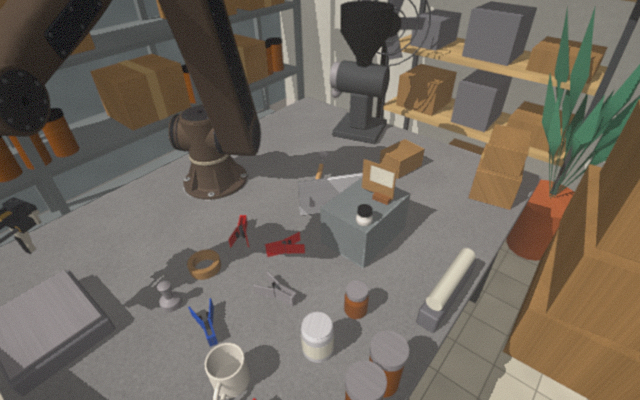

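View pics/top0.png

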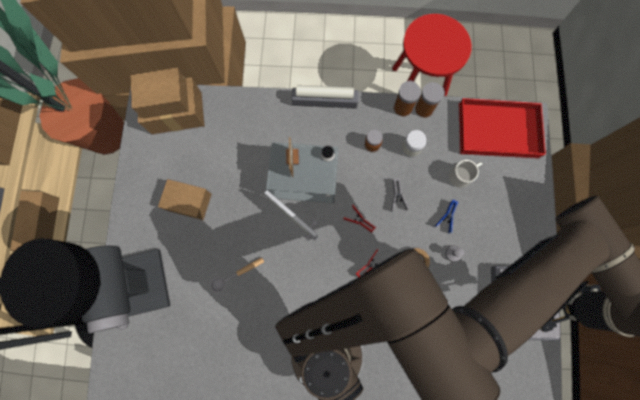

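Scene: the grey clip is at (277,288), the cabinet at (365,215) and the card at (381,180). Top: grey clip (399,195), blue (450,214), reds (360,218) and (369,262), and the ajar door runs (267,193)→(315,235). The grey steel clip is the one described. The calibration gives rotations as rpy angles, so I'll fix the helper and measure.

```bash
sed -i 's/np.array(c\["rotation"\]).T/Rotation.from_euler("xyz",c["rotation"],degrees=True).as_matrix().T/; 1a from scipy.spatial.transform import Rotation' h.py
python3 - <<'E'
from h import *
out=[]
for n in("top","scene"):
    f=np.load(n+'0.npz',allow_pickle=True); p,d,c=f['p'],f['d'],f['c'].item()
    if n=="top":
        a=cv2.resize(p[120:250,230:430,::-1],None,fx=4,fy=4,interpolation=cv2.INTER_CUBIC)
        cv2.imwrite('pics/crop1.png',a)
    uv=np.array([(399,195)] if n=="top" else [(277,288)])
    print(n,plane(c,uv,0.03),depthpts(c,uv,d))
    # all pts from depth
    vv,uu=np.mgrid[0:400,0:640]; P=depthpts(c,np.c_[uu.ravel(),vv.ravel()],d); ok=d.ravel()>0
    P=P.reshape(400,640,3)
    # cabinet top
    m=(np.abs(P[...,2]-.14)<.006)&(P[...,0]>.3)&(P[...,0]<.75)&(abs(P[...,1])<.35)&(d>0)
    nn,l,s,ce=cv2.connectedComponentsWithStats(m.astype('uint8'))
    for i in range(1,nn):
        if s[i,4]>60:
            q=P[l==i]; print('z~.14',s[i],q.mean(0).round(3),cv2.minAreaRect((q[:,:2]*1000).astype('float32')))
    m=(P[...,2]>.16)&(P[...,2]<.28)&(P[...,0]>.3)&(P[...,0]<.75)&(abs(P[...,1])<.35)&(d>0)
    nn,l,s,ce=cv2.connectedComponentsWithStats(m.astype('uint8'))
    for i in range(1,nn):
        if s[i,4]>10:
            q=P[l==i]; print('high',s[i],q.mean(0).round(3),q.max(0).round(3),cv2.minAreaRect((q[:,:2]*1000).astype('float32')))
    m=(P[...,2]>.008)&(P[...,2]<.13)&(P[...,0]>.25)&(P[...,0]<.9)&(abs(P[...,1])<.6)&(d>0)
    nn,l,s,ce=cv2.connectedComponentsWithStats(m.astype('uint8'))
    for i in range(1,nn):
        if s[i,4]>30:
            q=P[l==i]; print('obj',s[i],q.mean(0).round(3),q.max(0).round(3),np.round(np.hstack(cv2.minAreaRect((q[:,:2]*1000).astype('float32'))),0))
E
```

```text
top [[ 0.5479377  -0.22444324  0.03      ]] [[ 0.54751586 -0.22413198  0.03186705]]
z~.14 [ 267  142   72   53 2750] [0.59  0.107 0.139] ((598.044677734375, 106.36753845214844), (220.739013671875, 161.929931640625), 88.39844512939453)
z~.14 [266 192  52  44 174] [0.447 0.132 0.137] ((449.7289733886719, 135.16432189941406), (210.19764709472656, 12.112913131713867), 53.061954498291016)
high [288 137   6  40 128] [0.61  0.138 0.222] [0.661 0.154 0.254] ((610.2691040039062, 144.34906005859375), (101.16101837158203, 16.22453498840332), 4.010306358337402)
high [322 146  13  14 143] [0.64  0.027 0.182] [0.662 0.046 0.19 ] ((642.0840454101562, 26.454959869384766), (39.31907272338867, 38.05789566040039), 2.2756459712982178)
obj [163  81  42  51 994] [0.802 0.528 0.084] [0.9   0.599 0.13 ] [828. 553. 133. 114.  10.]
obj [ 292   87   66   22 1130] [0.881 0.051 0.065] [0.9   0.169 0.108] [885.  51.  30. 236.   0.]
obj [394  91  46  26 586] [ 0.864 -0.268  0.069] [ 0.898 -0.202  0.13 ] [ 875. -275.  147.   46.   90.]
obj [458 103  47  53 463] [ 0.767 -0.485  0.033] [ 0.9   -0.444  0.056] [ 773. -
[... 3190 characters left out ...]
419  0.041] [ 0.389 -0.39   0.086] [ 362. -418.   54.   48.   59.]
obj [344 281  25  37 764] [ 0.746 -0.14   0.062] [ 0.769 -0.103  0.088] [ 741. -133.   56.   56.   75.]
obj [189 298  28  47 371] [ 0.492 -0.399  0.028] [ 0.543 -0.352  0.038] [ 490. -400.   57.  111.   67.]
obj [ 74 302  41  40 903] [ 0.299 -0.575  0.049] [ 0.323 -0.547  0.068] [ 286. -574.   52.   73.   88.]
obj [ 301  311   33   51 1354] [ 0.744 -0.281  0.078] [ 0.771 -0.237  0.103] [ 736. -272.   69.   69.   10.]
obj [ 205  343   44   57 1610] [ 0.638 -0.449  0.053] [ 0.676 -0.408  0.088] [ 635. -456.   97.   81.   90.]
obj [345 385  10  15  56] [ 0.875 -0.35   0.109] [ 0.892 -0.339  0.13 ] [ 876. -350.    6.   34.   63.]
```

View pics/crop1.png

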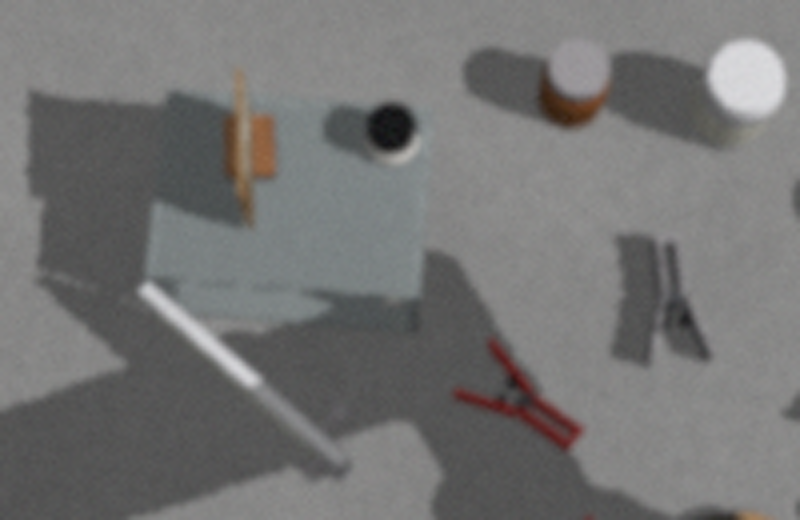

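Crop shows the door open about 35°, the card at crop (243,150), and the grey clip at (680,300). I'll take one closer crop of the clip to see which end is the jaws.

Run:
```python
from h import *
f=np.load('scene0.npz',allow_pickle=True); p,d,c=f['p'],f['d'],f['c'].item()
g=np.load('top0.npz',allow_pickle=True); p2=g['p']
a=cv2.resize(p[262:312,245:305,::-1],None,fx=7,fy=7,interpolation=cv2.INTER_CUBIC)
b=cv2.resize(p2[170:220,380:420,::-1],None,fx=7,fy=7,interpolation=cv2.INTER_CUBIC)
cv2.imwrite('pics/crop2.png',np.clip(np.hstack([a,b])*1.6,0,255))
# card line from top+scene depth points
for n in('top0','scene0'):
    f=np.load(n+'.npz',allow_pickle=True); p,d,c=f['p'],f['d'],f['c'].item()
    vv,uu=np.mgrid[0:400,0:640]; P=depthpts(c,np.c_[uu.ravel(),vv.ravel()],d).reshape(400,640,3)
    m=(P[...,2]>.175)&(P[...,2]<.256)&(P[...,0]>.54)&(P[...,0]<.68)&(P[...,1]>.1)&(P[...,1]<.18)&(d>0)
    q=P[m]; print(n,len(q)); 
    l=cv2.fitLine((q[:,:2]*1000).astype('float32'),cv2.DIST_HUBER,0,.01,.01).ravel(); print(l,np.degrees(np.arctan2(l[1],l[0])), q[:,0].min(),q[:,0].max(), np.percentile(q[:,2],[2,98]))
```

```text
top0 118
[9.9679083e-01 8.0050141e-02 6.0924756e+02 1.3792061e+02] 4.5914474 0.5601858983631484 0.6609327030981631 [0.1772286 0.2532818]
scene0 773
[9.9639326e-01 8.4855527e-02 6.1525073e+02 1.3852371e+02] 4.867717 0.56354386939822 0.6648805036198118 [0.17652574 0.24963355][ WARN:0@1.160] global loadsave.cpp:1063 imwrite_ Unsupported depth image for selected encoder is fallbacked to CV_8U.
```

View pics/crop2.png

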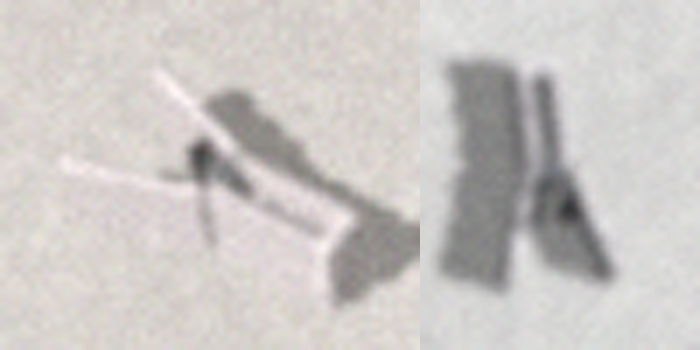

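Scene crop: splayed tails on the left (about 65–160, 75–160) and jaws lower right. So in the world the jaws point to +x and the tails towards the robot. Door first: moving over.

Request:
servo_tool(rows=[[21,33,6,0,0,-5],[21,33,6,0,0,-5],[21,33,6,0,0,-5],[21,33,6,0,0,-5],[21,33,6,0,0,-5]], fingers=0)

```text
clock: 0.52
tool_pos: [0.3014, -0.4792, 0.2563]
orientation: [180.0, -0.0, 171.6]
force: [0.3, 0.2, -0.1]
opening: 0.0598
```

Request:
servo_tool(rows=[[21,33,0,0,0,-5],[21,33,0,0,0,-5],[21,33,0,0,0,-5],[21,33,0,0,0,-5],[21,33,0,0,0,-5]])

```text
clock: 0.93
tool_pos: [0.4065, -0.314, 0.2565]
orientation: [180.0, -0.0, 146.6]
force: [0.9, -0.8, -0.1]
opening: 0.0268
```

Request:
servo_tool(rows=[[21,33,0,0,0,-4],[0,39,0,0,0,0],[0,39,0,0,0,0],[0,39,0,0,0,0],[-9,39,0,0,0,0]])

```text
clock: 1.35
tool_pos: [0.4184, -0.1251, 0.2561]
orientation: [-180.0, -0.0, 142.9]
force: [1.3, 0.5, -0.4]
opening: 0.001
```

Request:
servo_tool(rows=[[-9,39,0,0,0,0],[-9,39,0,0,0,0],[-9,39,0,0,0,0],[-9,39,0,0,0,0],[0,0,0,0,0,0]])

```text
clock: 1.77
tool_pos: [0.3809, 0.0347, 0.2569]
orientation: [179.9, -0.0, 143.3]
force: [-0.6, -1.1, -0.5]
opening: 0.0006
```

Request:
servo_tool(rows=[[-2,37,0,0,0,0],[-2,37,0,0,0,0],[-2,36,-20,0,0,0],[0,0,-38,0,0,0],[0,0,-38,0,0,0]])

```text
clock: 2.18
tool_pos: [0.3817, 0.1366, 0.1602]
orientation: [179.7, -0.6, 143.5]
force: [0.8, -0.6, -1.4]
opening: 0.0002
```

Request:
servo_tool(rows=[[0,0,-38,0,0,0],[0,0,-26,0,0,0],[0,0,0,0,0,0]])

```text
clock: 2.43
tool_pos: [0.3781, 0.1319, 0.092]
orientation: [-179.5, -0.7, 143.2]
force: [-0.9, -0.5, 0.1]
opening: 0.0005
```

Run:
```python
from h import *
print(ctrl.get_obs()['joint_pos'],ctrl.get_obs()['tool_pos'])
H=np.array([.523,.2187])
for th in (35,28,21,14,7,3,0,-1):
    a=np.radians(-91.6-th); n=np.radians(180-1.6-th)
    for off in (12+10,):
        print(th,(H+.150*np.array([np.cos(a),np.sin(a)])+off/1000*np.array([np.cos(n),np.sin(n)])).round(4))
```

```text
[  47.1478307     2.97460474  -41.96173726   -0.90445271  -45.5903347
 -173.26716559] [0.37809612 0.13185108 0.09199474]
35 [0.4159 0.1114]
28 [0.4298 0.0991]
21 [0.445  0.0887]
14 [0.4615 0.0801]
7 [0.4788 0.0737]
3 [0.489  0.0709]
0 [0.4968 0.0694]
-1 [0.4994 0.0689]
```

Request:
servo_tool(rows=[[14,-8,0,0,0,0],[14,-8,0,0,0,0],[10,-6,0,0,0,2],[10,-8,0,0,0,4],[10,-8,0,0,0,5]])

```text
clock: 2.85
tool_pos: [0.4404, 0.0964, 0.0981]
orientation: [179.9, -0.5, 154.5]
force: [-0.8, 1.4, 0.3]
opening: 0.0003
```

Request:
servo_tool(rows=[[10,-6,0,0,0,5],[10,-5,0,0,0,5],[10,-4,0,0,0,5],[8,-3,0,0,0,4],[8,-3,0,0,0,3]])

```text
clock: 3.27
tool_pos: [0.4847, 0.0755, 0.0979]
orientation: [179.9, -0.7, 176.4]
force: [-17.7, 11.7, 10.0]
opening: 0.0005
```

Request:
servo_tool(rows=[[4,-1,0,0,0,1],[4,-1,0,0,0,1],[3,0,0,0,0,0]])

```text
clock: 3.52
tool_pos: [0.496, 0.0733, 0.0979]
orientation: [179.9, -0.6, 178.3]
force: [-1.3, -0.6, -0.4]
opening: -0.0
```

Request:
servo_tool(rows=[[3,0,0,0,0,0],[2,0,0,0,0,0],[0,0,0,0,0,0]])

```text
clock: 3.77
tool_pos: [0.4961, 0.0727, 0.0972]
orientation: [-180.0, -1.1, 178.2]
force: [-26.2, 7.4, 18.0]
opening: 0.0004
```

Contact force peaked, fell to zero as the catch took it, then rose against a hard stop, so the door should be shut. Backing off and going to hover over the clip.

Request:
servo_tool(rows=[[-20,0,0,0,0,0],[-20,0,10,0,0,0],[-10,-10,40,0,0,2],[0,-35,40,0,0,2],[5,-40,40,0,0,2]], fingers=87.6)

```text
clock: 4.18
tool_pos: [0.4548, 0.0066, 0.2103]
orientation: [179.9, -0.4, -175.4]
force: [2.5, 0.1, -0.5]
opening: 0.0283
```

Request:
servo_tool(rows=[[15,-40,20,0,0,2],[15,-40,0,0,0,2],[10,-40,0,0,0,0],[10,-40,0,0,0,0],[0,-40,0,0,0,0]])

```text
clock: 4.6
tool_pos: [0.5045, -0.19, 0.2261]
orientation: [-180.0, -0.4, -171.7]
force: [0.7, 0.4, 1.7]
opening: 0.0617
```

Request:
servo_tool(rows=[[0,-20,0,0,0,0],[0,0,0,0,0,0],[0,0,0,0,0,0]])

```text
clock: 4.85
tool_pos: [0.5029, -0.209, 0.2253]
orientation: [180.0, -0.5, -171.9]
force: [-0.7, 1.0, -0.0]
opening: 0.0814
```

Run:
```python
from h import *
o=ctrl.get_obs(); print(o['clock'],o['tool_pos'],o['orientation'],o['joint_pos'].round(1))
ims=[]
for n in("wrist","top","scene"):
    c,p,d=snap(n); np.savez(n+'1.npz',p=p,d=d,c=c); ims.append(p)
print(viewer.calibration('wrist'))
w=ims[0]; t=cv2.resize(ims[1][130:250,240:400],(400,300)); s=cv2.resize(ims[2][140:290,290:450],(400,300))
cv2.imwrite('pics/v1.png',np.vstack([cv2.resize(w,(480,300)),cv2.resize(np.hstack([t[:,:],s]),(480,180))])[:,:,::-1])
P=None
f=np.load('top1.npz',allow_pickle=True); p,d,c=f['p'],f['d'],f['c'].item()
vv,uu=np.mgrid[0:400,0:640]
P=depthpts(c,np.c_[uu.ravel(),vv.ravel()],d).reshape(400,640,3)
m=(abs(P[...,2]-.137)<.006)&(P[...,0]>.38)&(P[...,0]<.54)&(P[...,1]>-.02)&(P[...,1]<.24)&(d>0); q=P[m]
print(len(q),q.min(0),q.max(0))
f=np.load('wrist1.npz',allow_pickle=True); p,d,c=f['p'],f['d'],f['c'].item()
P=depthpts(c,np.c_[uu.ravel(),vv.ravel()],d).reshape(400,640,3)
m=(P[...,2]>.012)&(P[...,2]<.05)&(d>0)&(P[...,0]>.45)&(P[...,0]<.65)&(P[...,1]>-.3)&(P[...,1]<-.17)
nn,l,s,ce=cv2.connectedComponentsWithStats(m.astype('uint8'))
for i in range(1,nn):
    if s[i,4]>100:
        q=P[l==i]; print(s[i],q.mean(0).round(4),q.min(0).round(4),q.max(0).round(4),cv2.minAreaRect((q[:,:2]*1000).astype('float32')))
```

```text
4.85 [ 0.50287443 -0.20900397  0.22525971] [ 179.9666083    -0.53220861 -171.879589  ] [ -1.9   8.6 -15.6   0.1 -66.3 -80. ]
{'fx': 308.2810578835519, 'fy': 308.2810578835519, 'cx': 316.342080713158, 'cy': 199.828469876286, 'k1': 0.01108461417953241, 'origin': array([ 0.43688951, -0.21697919,  0.38451883]), 'rotation': array([-1.41071333e+01, -3.96093358e-02,  9.83575727e+01])}
505 [0.50375697 0.04568026 0.13101418] [0.53997448 0.21707601 0.14299905]
[ 274  172   51   80 1105] [ 0.5404 -0.2253  0.0315] [ 0.4936 -0.2581  0.012 ] [ 0.5998 -0.2013  0.0387] ((548.5830688476562, -222.5003204345703), (103.75997924804688, 57.13482666015625), 8.22885799407959)
```

View pics/v1.png

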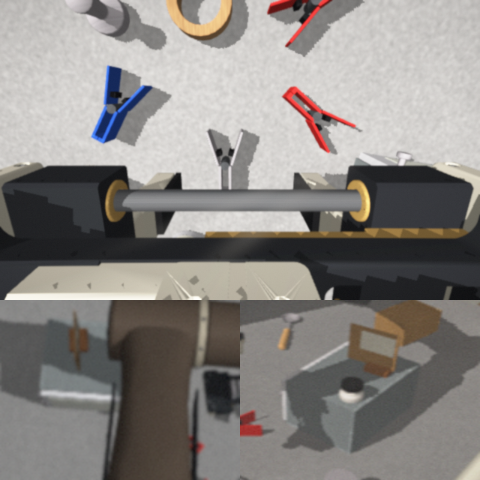

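Wrist view shows the grey clip's tails at (210–242,130), jaws going down to (225,190); top and scene insets show the door flush with the cabinet front. Refining the clip's axis.

Run:
```python
from h import *
f=np.load('wrist1.npz',allow_pickle=True); p,d,c=f['p'],f['d'],f['c'].item()
vv,uu=np.mgrid[0:400,0:640]
P=depthpts(c,np.c_[uu.ravel(),vv.ravel()],d).reshape(400,640,3)
m=(P[...,2]>.03)&(P[...,2]<.045)&(d>0)&(P[...,0]>.45)&(P[...,0]<.65)&(P[...,1]>-.3)&(P[...,1]<-.17)
q=P[m]; print(len(q), np.median(q[:,2]))
for yaw in (6,8.2,10,12):
    a=np.radians(yaw); u=np.array([np.cos(a),np.sin(a)]); v=np.array([-u[1],u[0]])
    r=(q[:,:2]-[.5486,-.2225])*1000; x=r@u; y=r@v
    print('yaw',yaw)
    for lo in range(-55,60,10):
        k=(x>=lo)&(x<lo+10)
        if k.sum()>3: print(lo,k.sum(),y[k].min().round(1),y[k].max().round(1),((y[k].min()+y[k].max())/2).round(1))
    print(x.min(),x.max())
```

```text
735 0.0364756055512781
yaw 6
-55 53 -30.5 26.6 -2.0
-45 73 -28.2 24.6 -1.8
-35 71 -25.9 21.6 -2.1
-25 68 -21.1 18.6 -1.3
-15 69 -18.7 16.5 -1.1
-5 152 -15.1 13.3 -0.9
5 85 -9.0 10.3 0.6
15 59 -8.8 10.6 0.9
25 61 -8.6 10.9 1.2
35 44 -8.4 11.1 1.4
-52.427052121420466 42.3646554677097
yaw 8.2
-55 55 -28.6 28.5 -0.0
-45 72 -26.6 26.3 -0.1
-35 72 -23.7 22.8 -0.4
-25 67 -20.2 19.3 -0.4
-15 69 -17.3 17.0 -0.2
-5 149 -14.8 13.4 -0.7
5 86 -9.3 9.7 0.2
15 59 -9.6 9.7 0.0
25 65 -9.8 9.7 -0.0
35 41 -9.9 9.6 -0.1
-51.720167355982824 42.15043268033286
yaw 10
-55 54 -27.0 30.1 1.6
-45 75 -25.2 27.7 1.2
-35 68 -22.7 25.1 1.2
-25 67 -19.5 21.3 0.9
-15 71 -17.0 17.5 0.3
-5 149 -14.7 13.6 -0.6
5 87 -9.7 9.5 -0.1
15 57 -10.3 9.2 -0.6
25 64 -10.8 8.9 -1.0
35 43 -11.1 8.5 -1.3
-52.528355322363325 41.92892489840728
yaw 12
-55 54 -25.2 31.8 3.3
-45 74 -23.7 30.4 3.4
-35 70 -21.5 26.3 2.4
-25 66 -18.6 22.2 1.8
-15 71 -16.5 18.0 0.7
-5 151 -13.8 14.9 0.6
5 87 -10.4 9.3 -0.5
15 54 -11.2 8.6 -1.3
25 65 -12.0 8.0 -2.0
35 43 -12.5 7.3 -2.6
-53.365510032656246 41.93524113441598
```

Request:
servo_tool(rows=[[8,-9,-35,0,0,0],[8,-9,-40,0,0,0],[0,0,-40,0,0,0],[0,0,-40,0,0,0],[0,0,-25,0,0,0]])

```text
clock: 5.42
tool_pos: [0.5174, -0.224, 0.0412]
orientation: [179.9, -0.7, -171.6]
force: [-0.3, 0.2, -0.6]
opening: 0.0873
```

Request:
servo_tool(rows=[[0,0,-20,0,0,0],[0,0,0,0,0,0],[0,0,0,0,0,0]])

```text
clock: 5.67
tool_pos: [0.5189, -0.2246, 0.0242]
orientation: [179.9, -0.7, -171.6]
force: [0.6, -0.6, -0.1]
opening: 0.0877
```

Request:
servo_tool(rows=[[0,-2,-10,0,0,0],[0,0,-9,0,0,0],[0,0,0,0,0,0]])

```text
clock: 5.92
tool_pos: [0.5186, -0.2272, 0.0048]
orientation: [179.9, -0.6, -171.7]
force: [-0.7, -0.3, 0.0]
opening: 0.0876
```

Request:
servo_tool(rows=[[0,0,0,0,0,0],[0,0,0,0,0,0],[0,0,0,0,0,0],[0,0,0,0,0,0],[0,0,0,0,0,0]], fingers=0)

```text
clock: 6.33
tool_pos: [0.5191, -0.2276, 0.0056]
orientation: [179.9, -0.5, -171.7]
force: [-0.1, -0.3, 0.4]
opening: 0.0598
```

Request:
servo_tool(rows=[[0,0,0,0,0,0],[0,0,0,0,0,0],[0,0,0,0,0,0],[0,0,0,0,0,0],[0,0,0,0,0,0]])

```text
clock: 6.75
tool_pos: [0.519, -0.2275, 0.0054]
orientation: [179.9, -0.6, -171.7]
force: [-0.7, 0.4, 2.9]
opening: 0.0261
```

Request:
servo_tool(rows=[[0,0,0,0,0,0],[0,0,0,0,0,0],[0,0,0,0,0,0],[0,0,20,0,0,0],[0,0,20,0,0,0]])

```text
clock: 7.17
tool_pos: [0.5175, -0.2273, 0.0442]
orientation: [179.9, -0.8, -171.7]
force: [1.0, -0.6, -0.2]
opening: 0.0234
```

Request:
servo_tool(rows=[[0,0,40,0,0,0],[0,0,40,0,0,0],[0,0,40,0,0,0],[0,0,40,0,0,0],[0,0,0,0,0,0]])

```text
clock: 7.58
tool_pos: [0.5228, -0.2288, 0.2137]
orientation: [-179.8, 0.1, -171.6]
force: [2.3, -0.3, 1.0]
opening: 0.0233
```

Request:
servo_tool(rows=[[0,0,20,0,0,0],[0,0,0,0,0,0]])

```text
clock: 7.75
tool_pos: [0.5202, -0.2279, 0.2283]
orientation: [-180.0, -0.3, -171.7]
force: [0.4, -0.1, 0.7]
opening: 0.0234
```

Run:
```python
from h import *
o=ctrl.get_obs(); print(o['clock'],o['tool_pos'],o['orientation'],o['opening'])
c1,p1,d1=snap('scene'); np.savez('scene2.npz',p=p1,d=d1,c=c1)
c2,p2,d2=snap('wrist'); np.savez('wrist2.npz',p=p2,d=d2,c=c2)
R=Rotation.from_euler('xyz',o['orientation'],degrees=True).as_matrix(); 
# project jaw middle into scene
X=o['tool_pos']-.019*R[:,2]+ .05*np.array([np.cos(.145),np.sin(.145),0])
Rc=Rotation.from_euler("xyz",c1["rotation"],degrees=True).as_matrix(); q=Rc.T@(X-c1['origin']); u=q[0]/-q[2]*c1['fx']+c1['cx']; v=-q[1]/-q[2]*c1['fy']+c1['cy']; print(u,v)
u,v=int(u),int(v)
a=cv2.resize(p1[v-40:v+40,u-60:u+60],(600,400),interpolation=cv2.INTER_CUBIC); cv2.imwrite('pics/v2.png',a[:,:,::-1])
```

```text
7.75 [ 0.52023883 -0.22793346  0.22833877] [-179.95797509   -0.31847949 -171.68157985] 0.023434649563633114
272.67658825239874 229.30692507328385
```

View pics/v2.png

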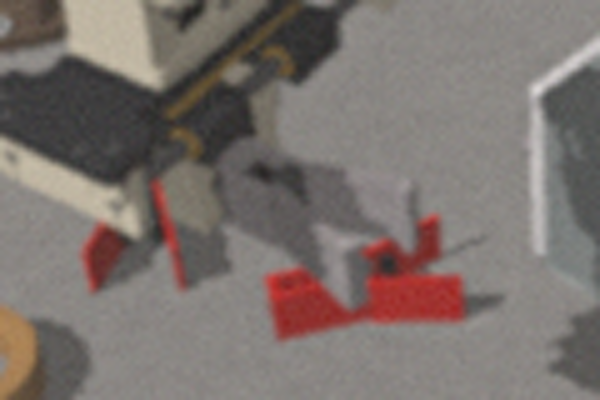

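The clip is squeezed fully open, with jaw tips at crop (350,240) and (408,190). Next I'll measure the jaws against the tool and the card edge, both in the scene camera so its bias cancels.

Run:
```python
from h import *
T=np.array([.5202,-.2279,.2283]); a=np.radians(8.3); u=np.array([np.cos(a),np.sin(a)]); v=np.array([-u[1],u[0]])
for n in('scene2','wrist2'):
    f=np.load(n+'.npz',allow_pickle=True); p,d,c=f['p'],f['d'],f['c'].item()
    vv,uu=np.mgrid[0:400,0:640]; P=depthpts(c,np.c_[uu.ravel(),vv.ravel()],d).reshape(400,640,3)
    r=(P[...,:2]-T[:2])*1000; x=r@u; y=r@v; z=(P[...,2]-T[2])*1000
    m=(x>15)&(x<110)&(abs(y)<45)&(z>-15)&(z<55)&(d>0); print(n,m.sum())
    for lo in range(15,110,8):
        k=m&(x>=lo)&(x<lo+8)
        if k.sum()>3: print(lo,k.sum(),'y',np.percentile(y[k],[2,25,75,98]).round(1),'z',np.percentile(z[k],[2,98]).round(1), 'xmax',x[k].max().round(1))
# card in top1/scene1/scene2/top0: edges by z-slices
for n in('scene0','scene1','scene2','top0','top1'):
    f=np.load(n+'.npz',allow_pickle=True); p,d,c=f['p'],f['d'],f['c'].item()
    P=depthpts(c,np.c_[uu.ravel(),vv.ravel()],d).reshape(400,640,3)
    m=(P[...,2]>.165)&(P[...,2]<.258)&(P[...,0]>.545)&(P[...,0]<.68)&(P[...,1]>.11)&(P[...,1]<.17)&(d>0)
    if m.sum()<30: continue
    q=P[m]*1000; l=cv2.fitLine(q[:,:2].astype('float32'),cv2.DIST_HUBER,0,.01,.01).ravel(); t=(q[:,:2]-l[2:])@l[:2]; s=(q[:,:2]-l[2:])@[-l[1],l[0]]
    print(n,m.sum(),'yaw',np.degrees(np.arctan2(l[1],l[0])).round(2),'ends',(l[2:]+l[:2]*np.percentile(t,1)).round(1),(l[2:]+l[:2]*np.percentile(t,99)).round(1),'sd',s.std().round(2),np.percentile(q[:,2],[1,99]))
```

```text
scene2 697
15 56 y [-18.5 -10.5   7.   10.7] z [-3.  31.2] xmax 23.0
23 50 y [-11.2 -10.1   5.2  10.2] z [-3.  31.3] xmax 30.8
31 49 y [-12.4 -10.3  -0.5  11. ] z [-4.1 31.2] xmax 38.9
39 72 y [-12.3  -9.8   7.1  10.7] z [-2.  31.2] xmax 46.8
47 76 y [-14.2 -12.7  10.9  14.5] z [-3.5 31.2] xmax 54.9
55 72 y [-17.  -15.4  13.3  15. ] z [-5.4 30.6] xmax 63.0
63 80 y [-19.6 -17.6  15.8  18.4] z [-5.1 31.1] xmax 70.9
71 71 y [-22.2 -20.2  18.1  20.2] z [-5.1 30.9] xmax 78.9
79 61 y [-24.6 -22.8  19.9  22.9] z [-3.3 31.8] xmax 87.0
87 110 y [-25.3 -21.3  17.5  24.9] z [-4.2 31.5] xmax 93.0
wrist2 523
15 523 y [-10.3  -4.5   4.9  10.6] z [12.1 29.7] xmax 22.4
scene0 869 yaw 4.88 ends [565.5 134.3] [663.9 142.7] sd 1.52 [165.88980183 250.00187228]
scene1 862 yaw 4.94 ends [565.8 134.3] [663.7 142.7] sd 1.49 [165.57849963 250.13422793]
scene2 861 yaw 4.89 ends [565.4 134.3] [663.7 142.7] sd 1.57 [166.36663179 250.1322904 ]
top0 119 yaw 4.43 ends [560.4 134. ] [660.9 141.7] sd 1.42 [175.81891677 253.46397327]
top1 117 yaw 4.51 ends [560.1 134. ] [661.9 142. ] sd 1.44 [175.45125116 254.11019053]
```

Request:
servo_tool(rows=[[-20,5,0,0,0,0],[-25,20,0,0,0,-1],[-25,30,-7,0,0,-1],[-20,30,-7,0,0,-1],[0,30,-7,0,0,-0.6]])

```text
clock: 8.27
tool_pos: [0.4245, -0.112, 0.2024]
orientation: [179.9, -0.7, -175.5]
force: [0.2, -0.4, -1.0]
opening: 0.0232
```

Request:
servo_tool(rows=[[0,30,-7,0,0,0],[0,30,-7,0,0,0],[0,30,0,0,0,0],[0,30,0,0,0,0],[0,30,0,0,0,0]])

```text
clock: 8.68
tool_pos: [0.4278, 0.0386, 0.1889]
orientation: [180.0, -0.7, -175.3]
force: [0.5, 0.1, -0.6]
opening: 0.0232
```

Request:
servo_tool(rows=[[0,30,0,0,0,0],[0,30,0,0,0,0],[0,20,0,0,0,0],[0,8,0,0,0,0],[0,0,0,0,0,0]])

```text
clock: 9.1
tool_pos: [0.4284, 0.1266, 0.189]
orientation: [180.0, -0.7, -175.2]
force: [-0.5, 0.7, -1.4]
opening: 0.0232
```

Request:
servo_tool(rows=[[0,0,0,0,0,0],[0,0,0,0,0,0],[0,0,0,0,0,0]])

```text
clock: 9.35
tool_pos: [0.4287, 0.1245, 0.1899]
orientation: [180.0, -0.6, -175.4]
force: [0.8, -0.1, -1.1]
opening: 0.0235
```

```bash
cat > m.py <<'E'
from h import *
import sys
tag=sys.argv[1]
o=ctrl.get_obs(); T=o['tool_pos']; yaw=o['orientation'][2]+180; print(T,yaw,o['opening'],o['force'].round(1))
a=np.radians(4.7); u=np.array([np.cos(a),np.sin(a)]); v=np.array([-u[1],u[0]])
vv,uu=np.mgrid[0:400,0:640]; ims=[]
for n,E in(('scene',(564.5,135)),('top',(560,135.0))):
    c,p,d=snap(n)
    P=depthpts(c,np.c_[uu.ravel(),vv.ravel()],d).reshape(400,640,3)*1000
    r=P[...,:2]-np.array(E); x=r@u; y=r@v; z=P[...,2]
    m=(x>-110)&(x<60)&(abs(y)<45)&(z>170)&(z<262)&(d>0)
    print(n,'card coords')
    for lo in range(-90,50,8):
        k=m&(x>=lo)&(x<lo+8)
        if k.sum()>3: 
            s=np.sort(y[k]); g=np.diff(s); i=g.argmax(); print(lo,k.sum(),'y',s[[0,i,i+1,-1]].round(1),'z',np.percentile(z[k],[2,98]).round(0))
    Rc=Rotation.from_euler("xyz",c["rotation"],degrees=True).as_matrix(); q=Rc.T@(np.array([.55,.134,.205])-c['origin'])
    i=int(q[0]/-q[2]*c['fx']+c['cx']); j=int(-q[1]/-q[2]*c['fy']+c['cy'])
    ims.append(cv2.resize(p[j-40:j+40,i-40:i+40],(400,400),interpolation=cv2.INTER_CUBIC))
cv2.imwrite('pics/m%s.png'%tag,np.hstack(ims)[:,:,::-1])
E
python3 m.py 1
```

```text
[0.42868652 0.12450987 0.18990847] 4.634082017896333 0.023488175479795356 [ 0.8 -0.1 -1.1]
scene card coords
-90 41 y [-14.4 -10.4   0.   14.2] z [185. 221.]
-82 40 y [-17.1 -11.7  10.7  17.9] z [186. 220.]
-74 43 y [-19.3 -14.   12.2  20.9] z [186. 221.]
-66 47 y [-21.7 -17.3  15.4  23.1] z [186. 221.]
-58 46 y [-25.  -19.4  17.6  22.9] z [184. 220.]
-50 68 y [-27.5 -14.4  14.1  27. ] z [186. 222.]
-2 49 y [-2.5  1.6  2.5  2.9] z [176. 251.]
6 57 y [-3.5  1.7  3.   3. ] z [173. 249.]
14 65 y [-4.2  0.7  2.1  2.3] z [172. 250.]
22 60 y [-4.1 -4.1 -2.8  2.8] z [172. 249.]
30 65 y [-4.5 -4.5 -3.5  2. ] z [171. 250.]
38 63 y [-4.1  1.7  2.4  3. ] z [171. 249.]
46 65 y [-3.6  2.   3.5  3.5] z [172. 249.]
top card coords
22 4 y [-2.2 -2.2 -0.4 -0.2] z [236. 249.]
30 6 y [-2.4 -1.9 -0.6  0. ] z [198. 249.]
38 7 y [-2.2 -1.8 -0.8 -0.1] z [195. 251.]
46 11 y [-2.3 -0.6  2.   2.3] z [192. 252.]
```

View pics/m1.png

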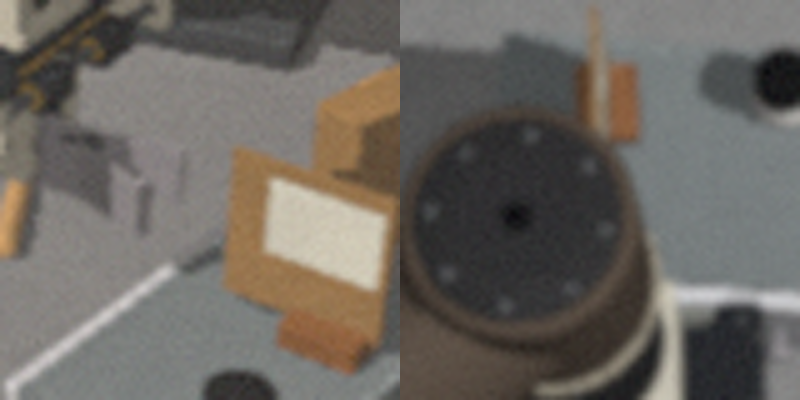

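Jaws (scene inset tips at about (145,190) and (183,170)) are centred on the card line, about 45 mm short of the edge. Advancing 60 mm along the card.

Request:
servo_tool(rows=[[10,0.8,0,0,0,0],[10,0.8,0,0,0,0],[10,0.8,0,0,0,0],[10,0.8,1,0,0,0],[0,0,0,0,0,0]])

```text
clock: 9.87
tool_pos: [0.4712, 0.1289, 0.1911]
orientation: [180.0, -0.6, -175.3]
force: [-0.5, 0.5, -0.5]
opening: 0.0234
```

Request:
servo_tool(rows=[[7,0.6,0,0,0,0],[7,0.6,0,0,0,0],[6,0.6,0,0,0,0],[0,0,0,0,0,0],[0,0,0,0,0,0]])

```text
clock: 10.28
tool_pos: [0.489, 0.1305, 0.191]
orientation: [179.9, -0.6, -175.3]
force: [-0.1, -0.1, -1.3]
opening: 0.0232
```

Request:
servo_tool(rows=[[0,0,0,0,0,0],[0,0,0,0,0,0]])

```text
clock: 10.45
tool_pos: [0.4886, 0.1304, 0.1913]
orientation: [179.9, -0.6, -175.3]
force: [-0.3, -0.2, -0.6]
opening: 0.0231
```

```bash
python3 m.py 2
```

```text
[0.48860932 0.13044042 0.1912873 ] 4.705279950883238 0.023105457082230878 [-0.3 -0.2 -0.6]
scene card coords
-90 8 y [-25.7 -24.9 -24.4 -24. ] z [195. 208.]
-82 8 y [-29.  -29.  -26.  -22.4] z [193. 210.]
-74 43 y [-30.5  -6.3   7.2  18.7] z [192. 243.]
-66 81 y [-31.1  -4.7   9.4  28.4] z [189. 242.]
-58 39 y [-12.   -6.7   4.9  13.8] z [186. 222.]
-50 37 y [-41.9 -41.3 -12.5  19.5] z [188. 261.]
-42 33 y [-29.7 -29.7 -11.5  17.1] z [188. 261.]
-34 43 y [-13.3  -4.8  -0.9  15.6] z [187. 223.]
-26 40 y [-14.9  -9.3   9.9  15.3] z [191. 222.]
-18 46 y [-18.4 -10.4  12.8  19.5] z [189. 222.]
-10 26 y [-19.1 -11.7  16.6  16.6] z [186. 221.]
-2 51 y [-22.6 -15.8  -3.4   2.3] z [188. 248.]
6 77 y [-24.6 -14.1  -4.9   3.2] z [175. 250.]
14 83 y [-25.5 -14.4  -5.2   2.9] z [172. 249.]
22 59 y [-4.8  1.3  3.3  3.3] z [171. 251.]
30 62 y [-4.3 -4.3 -3.3  2.8] z [174. 248.]
38 61 y [-4.1  1.3  2.2  2.2] z [172. 249.]
46 68 y [-3.6 -3.4 -2.4  2.7] z [172. 251.]
top card coords
-90 5 y [-8.2 -8.2  9.7 19.6] z [208. 222.]
```

View pics/m2.png

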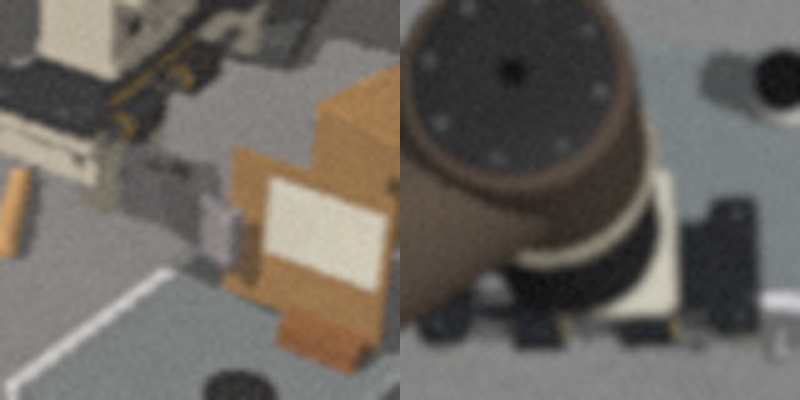

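The near jaw sits at the card's edge (scene inset 220,230), overlapping by about 16 mm at mid-height, with no contact force. I'll trim 1 mm to centre it, settle, then hand in.

Request:
servo_tool(rows=[[0,-1,0,0,0,0],[0,0,0,0,0,0],[0,0,0,0,0,0],[0,0,0,0,0,0],[0,0,0,0,0,0]])

```text
clock: 10.97
tool_pos: [0.4889, 0.1295, 0.1913]
orientation: [179.9, -0.6, -175.3]
force: [-0.2, -1.0, -0.8]
opening: 0.0231
```

Run:
```python
from h import *
o=ctrl.get_obs(); print(o['tool_pos'],o['orientation'],o['force'].round(1),o['opening'])
c,p,d=snap('scene'); vv,uu=np.mgrid[0:400,0:640]; P=depthpts(c,np.c_[uu.ravel(),vv.ravel()],d).reshape(400,640,3)
f=np.load('scene0.npz',allow_pickle=True); P0=depthpts(c,np.c_[uu.ravel(),vv.ravel()],f['d']).reshape(400,640,3)
m=(abs(P[...,2]-.134)<.006)&(P[...,0]<.535)&(P[...,0]>.38)&(P[...,1]>-.02)&(P[...,1]<.24)&(d>0); q=P[m]; print('door top',len(q),q.min(0),q.max(0))
ch=(abs(d-f['d'])>.012)&(P0[...,2]<.2)&(P0[...,0]>.25)&(P0[...,0]<.95)&(abs(P0[...,1])<.6)
n,l,s,ce=cv2.connectedComponentsWithStats(ch.astype('uint8')); print([(s[i].tolist(),P0[l==i].mean(0).round(2).tolist()) for i in range(1,n) if s[i,4]>40])
print(ctrl.close_job())
```

```text
[0.48887358 0.12949566 0.19128677] [ 179.93266759   -0.57059366 -175.30526381] [-0.2 -1.  -0.8] 0.023118240691493153
door top 236 [ 0.50461612 -0.00242756  0.12807187] [0.53492244 0.17625117 0.13996624]
[([298, 133, 71, 107, 2175], [0.4, 0.2, 0.06]), ([254, 272, 43, 33, 513], [0.56, -0.22, 0.03])]
the job is handed in; nothing more can be done
None
```

The job is handed in at about 11 s of the 54 s allowed. The door is shut, and the arm is holding the grey clip wide open around the free edge of the lot card.

- **Door:** I pushed it along its arc. The force dropped to zero as the catch took it, then rose against a hard stop. Depth readings taken just before hand-in still show its top edge in line with the cabinet front.
- **Clip:** I grasped it across the tails and squeezed it to its stop, with the fingers at 23 mm. The jaws overlap the card edge by roughly 15 mm, centred on mid-height (about 204 mm against the card's 205 mm). The force on the tool was about 1 N, which is within its noise, so neither jaw appears to be touching.
- **Other things on the counter:** Comparing depth images from before and after, the only changes were in the door and arm area and at the clip's old spot.

Two limits on these checks:
- **Far jaw:** The card hides it in the last picture. Its clearance, estimated at about 8 mm, comes from measuring the open jaws just before moving in.
- **Camera disagreement:** The scene and top cameras differed by about 4 mm in x. I measured the clip and card in the same camera so that this would cancel.

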